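# Sort the roll counters by the feel of their click

## Robot

A 6-joint arm with a two-finger parallel gripper is mounted at the origin on the work surface. World frame = base frame: x ahead of the robot, y to its left, z up, the work surface at z = 0. Lengths are in m, angles in rad, forces in N, time in s.
With the tool pointing down it reaches from about 0.375 to 0.925 m from the base axis. Payload 5.7 kg.
Tool frame: the origin (TCP) lies between the finger pads; the fingertips stand 25 mm ahead of it and the grasp point (between the pads) lies 6 mm ahead of it; z points along the fingers, y is the direction in which the jaws open and shut (so a half turn about z gives the same grasp; the last joint's range is limited). The gripper opens to 88 mm and grips with 3 to 60 N. Pads are 20 mm wide; open, the fingers measure 115 mm over their backs; the gripper's body (75 mm by 178 mm) begins 61 mm behind the grasp point.
Start: joints at [-1.354, 0.359, 1.51, -0, 1.272, -0.115], TCP at [0.195, -0.567, 0.248] pointing down, gripper open.
Joint ranges: [-2.97, 2.97], [-1.01, 2.36], [0.21, 2.38], [-0.96, 4.11], [0.2, 2.71], [-2.98, 2.98]. Speed limits (rad/s): [2.39, 2.39, 3.14, 3.14, 3.14, 3.14].

## Interface

Orientations are given as a unit quaternion [x, y, z, w].
In Python, from cell import read_state, optics, hand_in gives the robot as it stands.
- The arm moves only by the shell command python3 -m crank 'ROWS' [OPENING]. ROWS is a JSON object of lists of equal length, an entry for each row: "slide": the shift along the tool's x, y, z in cm, a list of three; "turn": the turn about the tool's z in rad. In form: {"slide": [[tx, ty, tz], ...], "turn": [turn, ...]}. A call has 1 to 12 rows; each row shifts and turns the pose as measured when the row begins, along the tool's axes as they then stand; what a row does not reach is not made up. A row lasts 1/12 s, in which the tool goes at most 41.7 mm and 7.16 degrees, less where a joint would pass 70% of its speed; a pose out of reach is approached as far as the arm can. A call with a gripper value outside its range is refused whole. OPENING is the opening, from 0 (shut) to 1 (fully open), set as the call begins (- or left out, the last holds). The fingers move at their own pace and stop on an object; the grip force is fixed at half the most. Time passes only in rows, so rows that do not move let the fingers close. It gives the time, the measured TCP pose, the force and the opening at its end, in the units of the state.
- read_state(): the state, without advancing time (a new reading comes with each control period).
- optics.capture(name): name is "scene" or "top"; returns the picture (420x560x3 uint8, red, green, blue); there is no depth.
- optics.camera_model(name): a dict with "intrinsics" (3x3 intrinsics, pixels), "R" (3x3) and "t" (3): a world point X has camera coordinates R X + t. Camera axes: x right, y down, z forward; pixel columns grow to the right and rows downward; lengths in m; the calibration is good to about 2 mm. A picture is of the moment at which its call begins. camera_model takes no time and is no camera call.
- hand_in(): hands the job in, once; it reports no verdict.
The state is a dict: "t": time; "qpos": joint angles; "qvel": joint speeds; "tau": joint torques, N m; "ee_pos": TCP position; "ee_rot": TCP orientation; "force": force on the tool from outside, world axes, zero at the start; "torque": the same for the moment, N m; "width": opening from 0.0 (shut) to 1.0 (fully open).
Only numpy, scipy, OpenCV 4.12 (cv2) and the standard library are available. Lean on these libraries where they do the work, as an engineer would, in place of code of your own. Each camera call takes 0.05 s, during which the arm holds its last target.

## Task

The three roll counters on the felting table look alike, but one has gone stiff. Press each one's button gently, right through its click so that the count moves on, but never forcing it against its stop (well under 20 N); then set the one that clicks lightest down upright in the wooden tray for the children, and the stiffest upright in the red bin for oiling. Leave the middling one standing where it is, and do not disturb the other things.

Things in the scene. Friction and masses are not known exactly. Their poses are not given: they have to be found in the camera images.
- counter_a: one of three look-alike desk tally counters: steel case 74 (x) x 42 (y) x 40 mm on a foot flange 90 x 44 x 4 mm, 0.24 kg. Origin: centre of underside; x along it to the black reset knob, z up. Its y sides are smooth from 4 to 40 mm height. The buttons click at about 2.5, 5 or 9 N: which counter has which cannot be seen, only felt.
- button_a (a point): centre of the top face of counter_a's burgundy push button (26 mm across), 51 mm above the counter's underside and 16 mm from its origin along its +x; moves down with the button.
- key_a (a joint): travel of counter_a's button, m: 0 up. Spring: half the click force at first touch, rising to the click force (its peak) at 1.5 to 2 mm, then falling to half of it by 4.5 mm; at about 4.9 mm a rubber stop (8 N/mm) is met, hard at 6.4 mm. Comes back up when let go.
- drum_a (a joint): angle, rad, 0 at start, of counter_a's units drum: in the window in its top, the white drum nearest its +y side. A ratchet turns it on as the button goes from 2.5 mm to the stop: 0.3 to 0.45 at the first press, 0.63 more at each other (red mark moves off towards the button). It stays. The click counts past 0.25 (button about 4.6 mm down, just before the stop).
- counter_b: one of three look-alike desk tally counters: steel case 74 (x) x 42 (y) x 40 mm on a foot flange 90 x 44 x 4 mm, 0.24 kg. Origin: centre of underside; x along it to the black reset knob, z up. Its y sides are smooth from 4 to 40 mm height. The buttons click at about 2.5, 5 or 9 N: which counter has which cannot be seen, only felt.
- button_b (a point): centre of the top face of counter_b's burgundy push button (26 mm across), 51 mm above the counter's underside and 16 mm from its origin along its +x; moves down with the button.
- key_b (a joint): travel of counter_b's button, m: 0 up. Spring: half the click force at first touch, rising to the click force (its peak) at 1.5 to 2 mm, then falling to half of it by 4.5 mm; at about 4.9 mm a rubber stop (8 N/mm) is met, hard at 6.4 mm. Comes back up when let go.
- drum_b (a joint): angle, rad, 0 at start, of counter_b's units drum: in the window in its top, the white drum nearest its +y side. A ratchet turns it on as the button goes from 2.5 mm to the stop: 0.3 to 0.45 at the first press, 0.63 more at each other (red mark moves off towards the button). It stays. The click counts past 0.25 (button about 4.6 mm down, just before the stop).
- counter_c: one of three look-alike desk tally counters: steel case 74 (x) x 42 (y) x 40 mm on a foot flange 90 x 44 x 4 mm, 0.24 kg. Origin: centre of underside; x along it to the black reset knob, z up. Its y sides are smooth from 4 to 40 mm height. The buttons click at about 2.5, 5 or 9 N: which counter has which cannot be seen, only felt.
- button_c (a point): centre of the top face of counter_c's burgundy push button (26 mm across), 51 mm above the counter's underside and 16 mm from its origin along its +x; moves down with the button.
- key_c (a joint): travel of counter_c's button, m: 0 up. Spring: half the click force at first touch, rising to the click force (its peak) at 1.5 to 2 mm, then falling to half of it by 4.5 mm; at about 4.9 mm a rubber stop (8 N/mm) is met, hard at 6.4 mm. Comes back up when let go.
- drum_c (a joint): angle, rad, 0 at start, of counter_c's units drum: in the window in its top, the white drum nearest its +y side. A ratchet turns it on as the button goes from 2.5 mm to the stop: 0.3 to 0.45 at the first press, 0.63 more at each other (red mark moves off towards the button). It stays. The click counts past 0.25 (button about 4.6 mm down, just before the stop).
- tray_wood: light wooden tray, 170 x 170 x 30 mm outside, open on top, walls and floor 6 mm thick, fixed. Origin: centre of the underside; x and y along its sides, z up.
- bin_red: shallow red plastic bin of the same size and form: 170 x 170 x 30 mm outside, open on top, walls and floor 6 mm thick, fixed. Origin: centre of the underside; x and y along its sides, z up.
- felting_disc: bystander: white felting disc, 90 mm across and 14 mm thick, with a brass knob on top (47 mm high in all). Origin: centre of the underside.
- soap: bystander: olive soap bar, 55 x 85 x 32 mm. Origin: centre of the underside.
- water_bottle: bystander: clear bottle, 66 mm across and 171 mm high, with a blue cap. Origin: centre of the underside.
There are look-alikes about, which are no part of the job. Leave any purple or yellow look-alike of the counter_b alone.

How it is judged:
At the end, for the whole second after the job is handed in: All three units drums clicked past 0.25 rad; lightest counter flat on the wooden tray's floor, stiffest flat on the red bin's (origin within 65 mm of its middle along each side, under 12 mm above its underside, tilt under 0.1 rad, at rest); middling one upright, within 30 mm of its start (value of joint each of drum_a, drum_b, drum_c above 0.25 rad and x of counter_c in the frame of tray_wood between -0.065 and 0.065 m and y of counter_c in the frame of tray_wood between -0.065 and 0.065 m and z of counter_c in the frame of tray_wood below 0.012 m and angle between each of counter_c, counter_b, counter_a's own z axis and vertical below 0.1 rad and linear speed of each of counter_c, counter_b below 0.03 m/s and x of counter_b in the frame of bin_red between -0.065 and 0.065 m and y of counter_b in the frame of bin_red between -0.065 and 0.065 m and z of counter_b in the frame of bin_red below 0.012 m and distance of counter_a from where it was at the start of the episode below 0.03 m); the robot touches nothing.
It fails at once if a button is pushed with more than 20 N (contact force between the fingers and key_a above 20 N or contact force between the fingers and key_b above 20 N or contact force between the fingers and key_c above 20 N).
It fails at once if a counter is tipped by more than 40 degrees (angle between any of counter_a, counter_b, counter_c's own z axis and vertical above 0.7 rad).
It fails at once if a counter is let fall (faster than 0.6 m/s with no finger on it) ((linear speed of counter_a above 0.6 m/s and contact force between the fingers and counter_a below 0.1 N) or (linear speed of counter_b above 0.6 m/s and contact force between the fingers and counter_b below 0.1 N) or (linear speed of counter_c above 0.6 m/s and contact force between the fingers and counter_c below 0.1 N)).
It fails at once if the felting disc, the soap or the bottle is shifted by more than 30 mm (distance of any of felting_disc, soap, water_bottle from where it was at the start of the episode above 0.03 m).
It also fails if it takes over 72 s, if anything falls off the work surface, if the arm or the gripper's body presses on something with over 40 N, if the wrist force passes 120 N, or if a joint passes its speed limit or range.

## Working session

There is one attempt and no reset: what is moved stays moved. The work goes in short steps, Python scripts to look and compute and a shell command to move; the robot and the scene stay as the last step left them, time stands still between calls to the robot, and variables do not carry over. Pictures are saved under pics/ and viewed, and the job is handed in when it is done.

```bash
ls; mkdir -p pics
python3 - <<'E'
from cell import read_state, optics
import cv2
print(read_state())
for n in ("scene","top"):
    im=optics.capture(n); cv2.imwrite(f"pics/{n}0.png",im[:,:,::-1]); print(optics.camera_model(n))
E
```

```text
pics
{'t': 0.0, 'qpos': array([-1.35407616e+00,  3.59513337e-01,  1.51137705e+00,  1.36080351e-05,
        1.27252174e+00, -1.15088305e-01]), 'qvel': array([-5.97584366e-04,  4.44451896e-05, -1.00656295e-03,  4.67582859e-04,
       -6.09130850e-04, -1.37802438e-03]), 'tau': array([-3.65007490e-04, -5.15377271e+01, -2.70724690e+01,  6.77538919e-02,
        3.50284623e-02, -1.36214153e-04]), 'ee_pos': array([ 0.19532082, -0.56665837,  0.24682568]), 'ee_rot': array([ 9.86269352e-01,  1.65142175e-01, -3.97160575e-05, -9.08896601e-04]), 'force': array([1.17923599, 0.23960358, 0.07995351]), 'torque': array([0.01261242, 0.02743003, 0.06118909]), 'width': 0.9998509411559046}
{'intrinsics': array([[445.46841471,   0.        , 288.87794437],
       [  0.        , 445.46841471, 215.96258298],
       [  0.        ,   0.        ,   1.        ]]), 'R': array([[-0.82407807,  0.56642768,  0.00741667],
       [ 0.33422443,  0.49674039, -0.8009638 ],
       [-0.45737223, -0.65757788, -0.59866684]]), 't': array([ 0.46030088, -0.12133684,  1.44837294])}
{'intrinsics': array([[496.6776466 ,   0.        , 285.02815197],
       [  0.        , 496.6776466 , 214.10759116],
       [  0.        ,   0.        ,   1.        ]]), 'R': array([[ 0.02405779, -0.99970491, -0.00336259],
       [-0.98651121, -0.02319524, -0.16204199],
       [ 0.16191618,  0.00721561, -0.98677813]]), 't': array([-0.01323958,  0.58070724,  1.24698429])}
```

View pics/scene0.png

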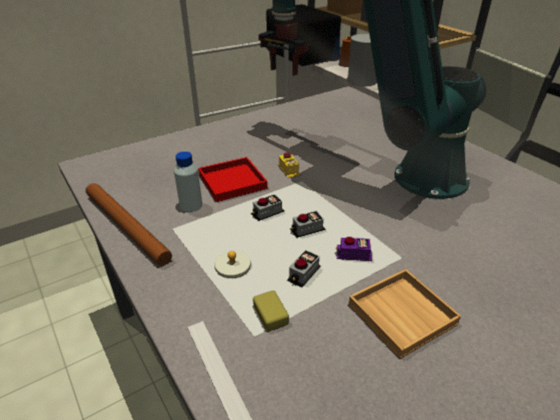

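View pics/top0.png

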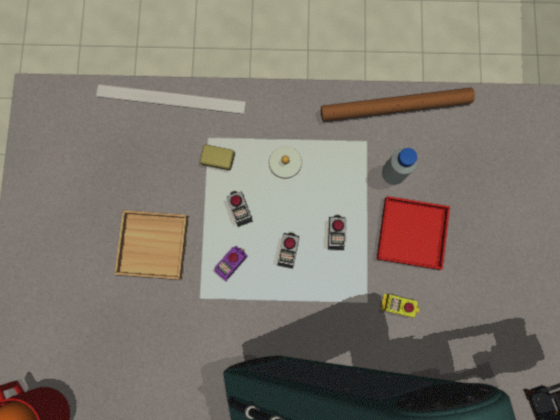

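The top view shows three grey counters at about (238,208), (289,250) and (337,232). The look-alikes are purple (231,263) and yellow (401,306), so they stay untouched. The wooden tray is at (152,245) and the red bin at (414,233). Next I'll enlarge the counters to confirm them.

Run:
```python
import cv2
im=cv2.imread("pics/top0.png")
c=im[180:285,205:365]
cv2.imwrite("pics/crop0.png",cv2.resize(c,None,fx=5,fy=5,interpolation=cv2.INTER_CUBIC)[:600])
```

```text
(no output)
```

View pics/crop0.png

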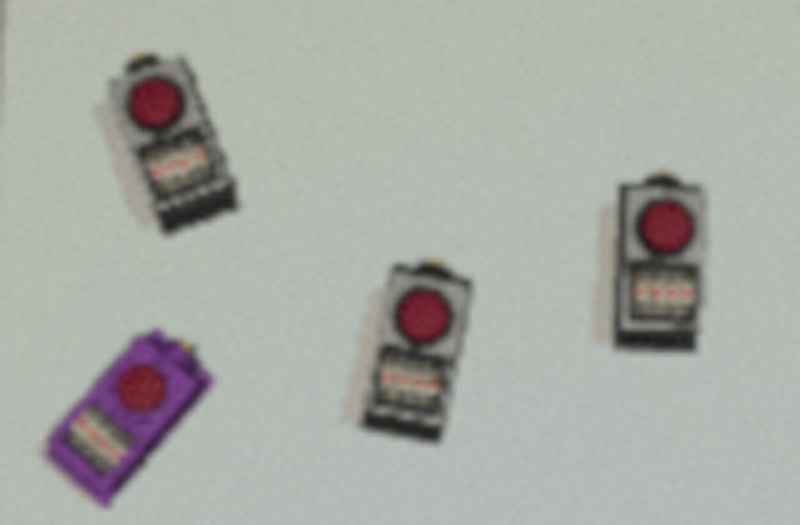

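Confirmed: the grey counters have their burgundy buttons at crop (155,102), (423,315) and (666,226), and purple sits lower left. Next I'll measure button centres in both views and fit the box outline.

```bash
cat > h.py <<'E'
import numpy as np, cv2
from cell import optics
CM={n:optics.camera_model(n) for n in("top","scene")}
def proj(n,X):
    m=CM[n]; c=np.atleast_2d(X)@m["R"].T+m["t"]; p=c@m["intrinsics"].T; return p[:,:2]/p[:,2:]
def back(n,uv,z):
    m=CM[n]; d=m["R"].T@np.linalg.solve(m["intrinsics"],[uv[0],uv[1],1.]); o=-m["R"].T@m["t"]
    return o+d*(z-o[2])/d[2]
def tri(uv1,uv2):
    A=[];b=[]
    for n,uv in(("top",uv1),("scene",uv2)):
        m=CM[n]; P=m["intrinsics"]@np.c_[m["R"],m["t"]]
        for i in(0,1):
            r=P[i]-uv[i]*P[2]; A.append(r[:3]);b.append(-r[3])
    return np.linalg.lstsq(np.array(A),np.array(b),rcond=None)[0]
def redblobs(im,roi=None):
    f=im.astype(int); r,g,b=f[...,2],f[...,1],f[...,0]
    m=((r-g>35)&(r-b>20)&(r<200)).astype(np.uint8)
    if roi: 
        k=np.zeros_like(m); x0,y0,x1,y1=roi; k[y0:y1,x0:x1]=1; m*=k
    n,l,s,c=cv2.connectedComponentsWithStats(m)
    return [(c[i].round(2),s[i]) for i in range(1,n) if s[i,4]>20]
def box(pos,yaw,corners):
    c,s=np.cos(yaw),np.sin(yaw); R=np.array([[c,-s,0],[s,c,0],[0,0,1]])
    return np.array(corners)@R.T+pos
E
python3 - <<'E'
from h import *
t=cv2.imread("pics/top0.png");s=cv2.imread("pics/scene0.png")
print("top");[print(c,a) for c,a in redblobs(t,(205,180,365,285))]
print("scene");[print(c,a) for c,a in redblobs(s,(240,180,380,290))]
for n,uv in (("L",(236,200.4)),("M",(289.6,243)),("R",(338.2,225.2))): print(n,back("top",uv,.051))
# tray corners, outer rim z=.03, from saturation
for nm,im,rois in (("top",t,{"wood":(100,195,200,290),"red":(370,190,460,275)}),):
    hsv=cv2.cvtColor(im,cv2.COLOR_BGR2HSV)
    for k,(x0,y0,x1,y1) in rois.items():
        m=(hsv[y0:y1,x0:x1,1]>90).astype(np.uint8); 
        n,l,st,ce=cv2.connectedComponentsWithStats(m); i=1+st[1:,4].argmax()
        pts=np.argwhere(l==i)[:,::-1].astype(np.float32)
        q=cv2.boxPoints(cv2.minAreaRect(pts))+[x0,y0]
        W=np.array([back(nm,p,.03) for p in q]); print(k,q.round(1).tolist(),W.round(3).tolist(),W.mean(0),np.linalg.norm(W-np.roll(W,1,0),axis=1))
E
python3 - <<'E'
import cv2
im=cv2.imread("pics/scene0.png")
cv2.imwrite("pics/crops0.png",cv2.resize(im[185:290,240:380],None,fx=5,fy=5,interpolation=cv2.INTER_CUBIC))
E
```

```text
top
[235.5 200. ] [231 196  10   9  72]
[337.76 224.76] [333 220  10  10  75]
[289.18 242.65] [285 238  10  10  77]
[232.87 257.04] [228 253  10   9  71]
scene
[251.91 185.86] [240 180  28  16 340]
[262.4  200.38] [259 198   8   6  40]
[302.7 216.5] [299 214   9   6  46]
[349.17 239.8 ] [345 237  10   7  54]
[300.62 262.07] [296 258  10   9  68]
[372.2  285.84] [365 282  15   8  25]
L [0.61351032 0.12940961 0.051     ]
M [ 0.50519561 -0.01302819  0.051     ]
R [ 0.55440814 -0.13772591  0.051     ]
wood [[114.3, 273.8], [120.2, 208.8], [187.3, 214.9], [181.4, 279.9]] [[0.416, 0.44, 0.03], [0.588, 0.438, 0.03], [0.575, 0.259, 0.03], [0.405, 0.265, 0.03]] [0.49605646 0.35015653 0.03      ] [0.17531233 0.17123926 0.1790981  0.17065372]
red [[375.2, 259.5], [385.0, 195.2], [452.1, 205.6], [442.3, 269.8]] [[0.47, -0.237, 0.03], [0.641, -0.264, 0.03], [0.617, -0.441, 0.03], [0.447, -0.41, 0.03]] [ 0.54361444 -0.33775101  0.03      ] [0.17502171 0.17321337 0.17871639 0.17268491]
```

View pics/crops0.png

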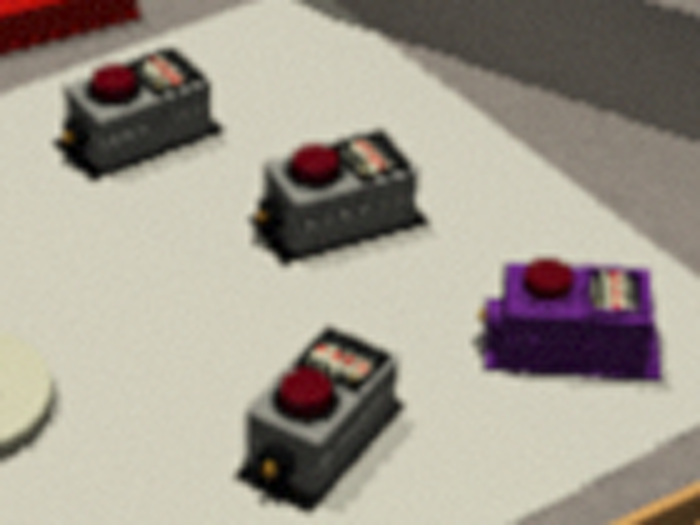

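Run:
```python
from h import *
t=cv2.imread("pics/top0.png");s=cv2.imread("pics/scene0.png")
T={"L":((235.5,200),(300.62,262.07)),"M":((289.18,242.65),(302.7,216.5)),"R":((337.76,224.76),(262.4,200.38))}
yaw={"L":.344,"M":-.19,"R":-.02}
K=6
ti=cv2.resize(t[180:280,215:350],None,fx=K,fy=K,interpolation=cv2.INTER_CUBIC)
si=cv2.resize(s[185:290,240:340],None,fx=K,fy=K,interpolation=cv2.INTER_CUBIC)
for k,(a,b) in T.items():
    X=tri(a,b); B=back("top",a,.051); print(k,"tri",X.round(4),"top",B.round(4))
    y=yaw[k]; o=B-[.016*np.cos(y),.016*np.sin(y),.051]; print("origin",o.round(4))
    for im,n,off in((ti,"top",(215,180)),(si,"scene",(240,185))):
        for z,hx,hy,col in((.04,.037,.021,(0,255,0)),(0,.045,.022,(255,255,0))):
            p=proj(n,box(o,y,[(hx,hy,z),(-hx,hy,z),(-hx,-hy,z),(hx,-hy,z)]))
            p=((p-off+.5)*K-.5).round().astype(int); cv2.polylines(im,[p],True,col,1)
cv2.imwrite("pics/ov_t.png",ti);cv2.imwrite("pics/ov_s.png",si)
```

```text
L tri [0.6149 0.1307 0.0503] top [0.6145 0.1308 0.051 ]
origin [ 0.5995  0.1254 -0.    ]
M tri [ 0.506  -0.0119  0.0505] top [ 0.5061 -0.0119  0.051 ]
origin [ 0.4904 -0.0089 -0.    ]
R tri [ 0.5556 -0.1366  0.0504] top [ 0.5555 -0.1366  0.051 ]
origin [ 0.5395 -0.1363 -0.    ]
```

View pics/ov_t.png

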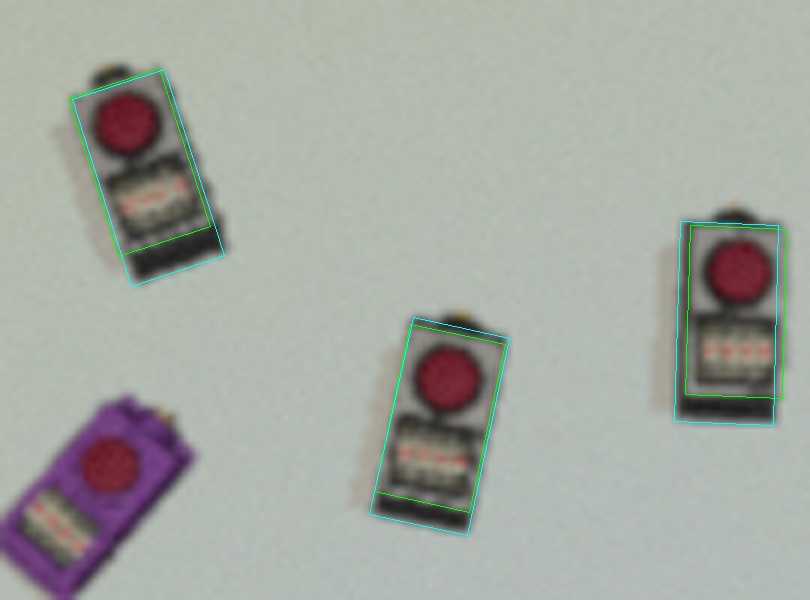

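View pics/ov_s.png

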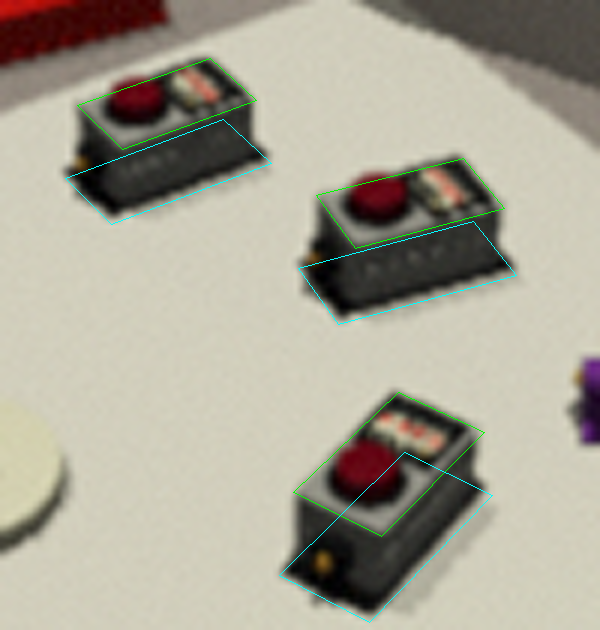

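Triangulated button heights of 50.3–50.5 mm match the stated 51 mm, and both outlines fit. Next, work out the first move, to above the right counter.

```bash
cat > go.py <<'E'
import sys,numpy as np
from cell import read_state
from scipy.spatial.transform import Rotation as R
def go(x,y,z,yaw=None):
    s=read_state(); M=R.from_quat(s["ee_rot"]).as_matrix(); d=np.array([x,y,z])-s["ee_pos"]
    cur=np.arctan2(M[1,0],M[0,0])
    print("t %.2f"%s["t"],"pos",s["ee_pos"].round(4),"F",s["force"].round(2),"w %.3f"%s["width"],"yaw %.3f"%cur,"tilt",M[:2,2].round(4))
    print(" slide cm",(M.T@d*100).round(2), "turn", None if yaw is None else round(-((yaw-cur+np.pi)%(2*np.pi)-np.pi),3))
if __name__=="__main__": go(*map(float,sys.argv[1:]))
E
python3 go.py 0.5555 -0.1366 0.12 -0.02
python3 - <<'E'
from h import *
print("bottle cap",back("top",(408,156),.171),"disc",back("top",(285.5,162),.014),"soap",back("top",(217,157),.032),"purple",back("top",(232.9,257),.051),"yellow",back("top",(408,307),.051))
E
```

```text
t 0.10 pos [ 0.1953 -0.5667  0.2469] F [-0.24  0.08  0.83] w 0.996 yaw 0.332 tilt [-0.0004  0.0016]
 slide cm [ 48.06 -28.91  12.75] turn 0.352
bottle cap [ 0.70864726 -0.29170125  0.171     ] disc [0.72999325 0.00299242 0.014     ] soap [0.7346657  0.18733038 0.032     ] purple [0.46574048 0.13144033 0.051     ] yellow [ 0.35047671 -0.31483929  0.051     ]
```

```bash
python3 -m crank '{"slide":[[3.4,-2.05,0.5],[3.4,-2.05,0.5],[3.4,-2.05,0.5],[3.4,-2.05,0.5],[3.4,-2.05,0.5],[3.4,-2.05,0.5],[3.4,-2.05,0.5],[3.4,-2.05,0.5],[3.4,-2.05,0.5],[3.4,-2.05,0.5],[3.4,-2.05,0.5],[3.4,-2.05,0.5]],"turn":[0,0,0,0,0,0,0,0,0,0,0,0]}' 0; python3 go.py 0.5555 -0.1366 0.10 -0.02
```

```text
t: 1.1
ee_pos: [0.5067, -0.1947, 0.1808]
ee_rot: [0.987, 0.158, -0.002, 0.0]
force: [1.3, -0.4, 0.6]
width: 0.129
t 1.10 pos [ 0.5067 -0.1947  0.1808] F [ 1.32 -0.4   0.58] w 0.129 yaw 0.318 tilt [-0.0041 -0.0015]
 slide cm [ 6.48 -3.99  8.05] turn 0.338
```

```bash
python3 -m crank '{"slide":[[2.1,-1.3,2.5],[2.1,-1.3,2.5],[2.1,-1.3,2.5],[0,0,0],[0,0,0]],"turn":[0,0,0,0.11,0.11]}' 0; python3 go.py 0.5555 -0.1366 0.08 -0.02
```

```text
t: 1.52
ee_pos: [0.5614, -0.127, 0.1009]
ee_rot: [0.999, 0.051, -0.001, 0.0]
force: [-0.8, -0.7, 0.4]
width: 0.008
t 1.52 pos [ 0.5614 -0.127   0.1009] F [-0.79 -0.71  0.4 ] w 0.008 yaw 0.102 tilt [-0.0014 -0.0007]
 slide cm [-0.68  0.89  2.09] turn 0.122
```

```bash
python3 -m crank '{"slide":[[-0.65,0.9,1.0],[0,0,0.7],[0,0,0]],"turn":[0,0.12,0]}' 0; python3 go.py 0.5555 -0.1366 0.076 -0.02;python3 -m crank '{"slide":[[0,0,0]],"turn":[0]}' 0;python3 go.py 0.5555 -0.1366 0.076 -0.02
```

```text
t: 1.77
ee_pos: [0.5553, -0.1344, 0.081]
ee_rot: [1.0, -0.012, -0.003, -0.0]
force: [0.2, 0.3, -0.3]
width: 0.005
t 1.77 pos [ 0.5553 -0.1344  0.081 ] F [ 0.18  0.31 -0.26] w 0.005 yaw -0.024 tilt [-0.0051  0.001 ]
 slide cm [0.03 0.22 0.5 ] turn -0.004
t: 1.85
ee_pos: [0.5548, -0.1342, 0.0805]
ee_rot: [1.0, -0.011, -0.003, -0.001]
force: [0.2, -0.3, 0.2]
width: 0.007
t 1.85 pos [ 0.5548 -0.1342  0.0805] F [ 0.16 -0.28  0.2 ] w 0.007 yaw -0.021 tilt [-0.0064  0.0015]
 slide cm [0.08 0.24 0.45] turn -0.001
```

```bash
python3 -m crank '{"slide":[[0.07,0.22,0.1],[0,0,0.1]],"turn":[0,0]}' 0|grep -v rot; for i in 1; do python3 -m crank '{"slide":[[0,0,0.05]],"turn":[0]}' | grep -v rot; python3 -m crank '{"slide":[[0,0,0.05]],"turn":[0]}'| grep -v rot; python3 -m crank '{"slide":[[0,0,0.05]],"turn":[0]}'| grep -v rot; python3 -m crank '{"slide":[[0,0,0.05]],"turn":[0]}'| grep -v rot; done;python3 go.py 0.5555 -0.1366 0.076 -0.02
```

```text
t: 2.02
ee_pos: [0.5556, -0.1366, 0.0788]
force: [0.6, -0.1, 0.2]
width: 0.004
t: 2.1
ee_pos: [0.5557, -0.1368, 0.0785]
force: [-0.2, -0.0, -0.2]
width: 0.01
t: 2.18
ee_pos: [0.556, -0.1369, 0.0783]
force: [-0.4, -0.6, -0.6]
width: 0.003
t: 2.27
ee_pos: [0.5562, -0.1371, 0.0781]
force: [0.2, 0.7, -0.1]
width: 0.006
t: 2.35
ee_pos: [0.5564, -0.1372, 0.0778]
force: [0.5, 0.2, -0.5]
width: 0.004
t 2.35 pos [ 0.5564 -0.1372  0.0778] F [ 0.55  0.18 -0.52] w 0.004 yaw -0.013 tilt [-0.0041  0.0006]
 slide cm [-0.09 -0.06  0.18] turn 0.007
```

```bash
python3 -m crank '{"slide":[[-0.05,-0.05,0.1]],"turn":[0]}' 0|egrep 'pos|force'; python3 -m crank '{"slide":[[0,0,0.1]],"turn":[0]}' | egrep 'pos|force';python3 -m crank '{"slide":[[0,0,0.1]],"turn":[0]}' | egrep 'pos|force';python3 -m crank '{"slide":[[0,0,0.1]],"turn":[0]}' | egrep 'pos|force'
```

```text
ee_pos: [0.5562, -0.1369, 0.0771]
force: [-0.0, 0.3, 0.5]
ee_pos: [0.5561, -0.1367, 0.0762]
force: [-1.3, 0.7, 4.9]
ee_pos: [0.5561, -0.1367, 0.0755]
force: [-1.2, 0.2, 5.4]
ee_pos: [0.5561, -0.1367, 0.0747]
force: [-1.9, 0.2, 6.2]
```

```bash
python3 -m crank '{"slide":[[0,0,0.1]],"turn":[0]}' | egrep 'pos|force';python3 -m crank '{"slide":[[0,0,0.1]],"turn":[0]}' | egrep 'pos|force'
```

```text
ee_pos: [0.5561, -0.1367, 0.0742]
force: [-1.4, 1.8, 6.8]
ee_pos: [0.5561, -0.1368, 0.0737]
force: [-3.1, 0.6, 11.2]
```

```bash
python3 -m crank '{"slide":[[0,0,0.1]],"turn":[0]}' | egrep 'pos|force'
```

```text
ee_pos: [0.5561, -0.1367, 0.0736]
force: [-3.5, 0.8, 12.8]
```

```bash
python3 -m crank '{"slide":[[0,0,0]],"turn":[0]}' | egrep 'pos|force'
python3 - <<'E'
import cv2
from cell import optics,read_state
im=optics.capture("scene")[:,:,::-1]; print(read_state()["force"])
cv2.imwrite("pics/s1.png",cv2.resize(im[150:270,220:360],None,fx=5,fy=5,interpolation=cv2.INTER_CUBIC))
E
```

```text
ee_pos: [0.5561, -0.1367, 0.0742]
force: [-2.4, 0.7, 8.6]
[-2.14510337  0.88421006  7.40310782]
```

View pics/s1.png

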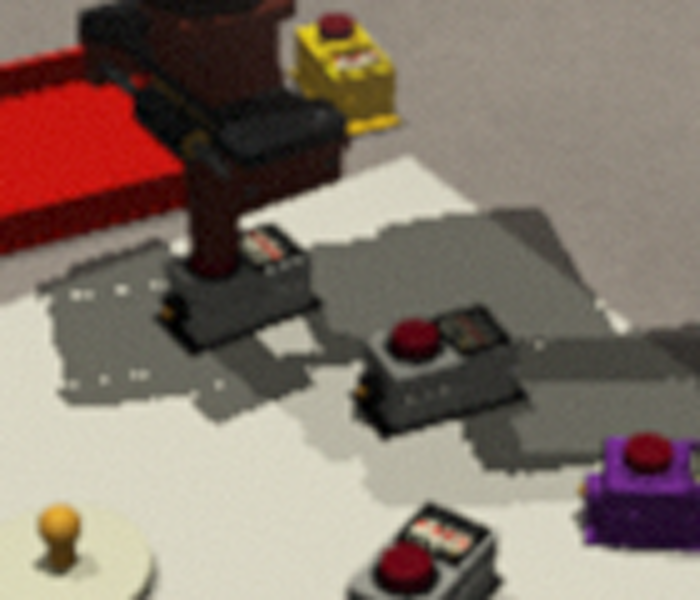

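```bash
python3 -m crank '{"slide":[[0,0,0.08]],"turn":[0]}' | egrep 'pos|force';python3 -m crank '{"slide":[[0,0,0.08]],"turn":[0]}' | egrep 'pos|force'
```

```text
ee_pos: [0.5561, -0.1367, 0.0742]
force: [-1.8, 0.4, 7.7]
ee_pos: [0.556, -0.1367, 0.074]
force: [-3.0, 1.3, 8.9]
```

```bash
python3 -m crank '{"slide":[[0,0,0.1]],"turn":[0]}' | egrep 'pos|force';python3 -m crank '{"slide":[[0,0,0.1]],"turn":[0]}' | egrep 'pos|force'; python3 -m crank '{"slide":[[0,0,0.11]],"turn":[0]}' | egrep 'pos|force'
```

```text
ee_pos: [0.5561, -0.1367, 0.0738]
force: [-1.8, 0.6, 7.4]
ee_pos: [0.5561, -0.1367, 0.0734]
force: [-2.4, 2.2, 7.2]
ee_pos: [0.5561, -0.1367, 0.0729]
force: [-2.1, 0.1, 7.7]
```

```bash
python3 -m crank '{"slide":[[0,0,0.1]],"turn":[0]}' | egrep 'pos|force';python3 -m crank '{"slide":[[0,0,0.1]],"turn":[0]}' | egrep 'pos|force'
```

```text
ee_pos: [0.5561, -0.1367, 0.0725]
force: [-2.2, 0.0, 6.0]
ee_pos: [0.556, -0.1367, 0.0719]
force: [-1.5, 0.2, 5.6]
```

```bash
python3 -m crank '{"slide":[[0,0,0.1]],"turn":[0]}' | egrep 'pos|force'
```

```text
ee_pos: [0.5561, -0.1367, 0.0714]
force: [-1.9, 0.8, 7.5]
```

```bash
python3 -m crank '{"slide":[[0,0,0.09]],"turn":[0]}' | egrep 'pos|force'
```

```text
ee_pos: [0.5561, -0.1367, 0.0711]
force: [-2.4, 0.6, 10.5]
```

```bash
python3 -m crank '{"slide":[[0,0,0.09]],"turn":[0]}' | egrep 'pos|force'
```

```text
ee_pos: [0.5561, -0.1367, 0.0709]
force: [-2.8, 0.6, 10.6]
```

R rests on the rubber stop at about 10.6 N, after a peak of about 9 N or more, so it looks like the stiff one. I'll lift off and look at the drum.

```bash
python3 -m crank '{"slide":[[0,0,-1],[0,0,-2],[0,0,-1]],"turn":[0,0,0]}' | egrep 't:|pos|force'; python3 go.py 0.506 -0.0119 0.09 -0.19
```

```text
t: 4.15
ee_pos: [0.5547, -0.1361, 0.1106]
ee_rot: [1.0, -0.005, -0.002, 0.0]
force: [0.5, -0.3, -1.1]
t 4.15 pos [ 0.5547 -0.1361  0.1106] F [ 0.47 -0.27 -1.12] w 0.006 yaw -0.010 tilt [-0.0043 -0.0004]
 slide cm [ -4.99 -12.38   2.08] turn 0.18
```

```bash
python3 -m crank '{"slide":[[-1.25,-3.1,0],[-1.25,-3.1,0],[-1.25,-3.1,0],[-1.25,-3.1,1],[0,0,1],[0,0,0],[0,0,0]],"turn":[0,0,0,0,0.09,0.09,0]}' | egrep 't:|pos|force'; python3 go.py 0.506 -0.0119 0.08 -0.19
python3 - <<'E'
import cv2
from cell import optics
im=optics.capture("top")[:,:,::-1]; cv2.imwrite("pics/t1f.png",im)
cv2.imwrite("pics/t1.png",cv2.resize(im[180:280,215:350],None,fx=5.9,fy=5.9,interpolation=cv2.INTER_CUBIC))
E
```

```text
t: 4.73
ee_pos: [0.5091, -0.0088, 0.0955]
ee_rot: [0.995, -0.099, 0.005, 0.002]
force: [0.4, -0.9, 0.7]
t 4.73 pos [ 0.5091 -0.0088  0.0955] F [ 0.42 -0.86  0.66] w 0.006 yaw -0.199 tilt [ 0.0094 -0.0042]
 slide cm [-0.26  0.36  1.55] turn -0.009
```

View pics/t1.png

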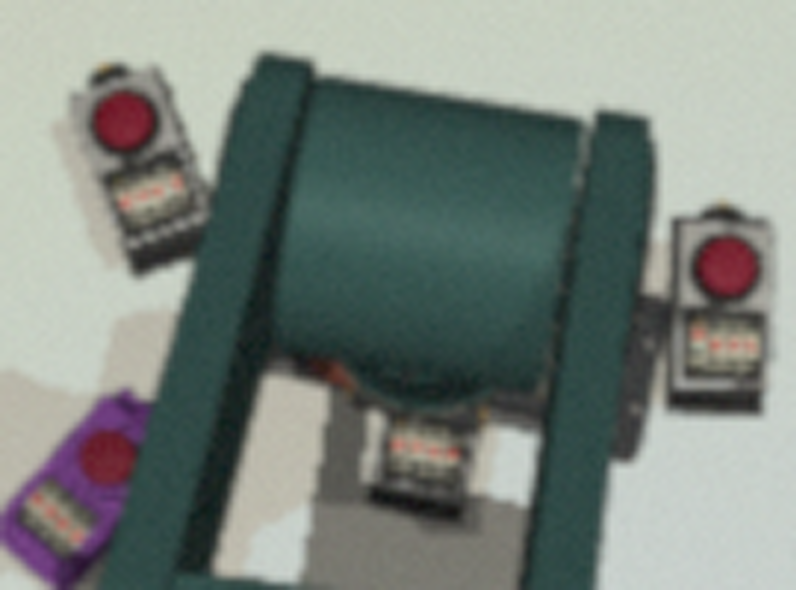

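The top picture shows R's leftmost red mark (crop (697,333)) now clearly above the other three (~345), so its drum has advanced. R itself has not shifted. Next is M.

```bash
python3 -m crank '{"slide":[[-0.26,0.36,0.6],[0,0,0.6],[0,0,0]],"turn":[0,0,0]}' | egrep 't:|pos|force'; python3 go.py 0.506 -0.0119 0.077 -0.19
```

```text
t: 5.03
ee_pos: [0.5075, -0.0135, 0.0835]
ee_rot: [0.996, -0.094, 0.007, 0.002]
force: [-0.0, 0.6, -0.6]
t 5.03 pos [ 0.5075 -0.0135  0.0835] F [-0.02  0.65 -0.57] w 0.007 yaw -0.189 tilt [ 0.0127 -0.005 ]
 slide cm [-0.19 -0.13  0.64] turn 0.001
```

```bash
python3 -m crank '{"slide":[[-0.15,-0.15,0.25],[0,0,0.15]],"turn":[0,0]}' | egrep 'pos|force'; python3 -m crank '{"slide":[[0,0,0.1]],"turn":[0]}' | egrep 'pos|force';python3 -m crank '{"slide":[[0,0,0.1]],"turn":[0]}' | egrep 'pos|force'; python3 -m crank '{"slide":[[0,0,0.08]],"turn":[0]}' | egrep 'pos|force';python3 -m crank '{"slide":[[0,0,0.08]],"turn":[0]}' | egrep 'pos|force'
```

```text
ee_pos: [0.5066, -0.0126, 0.0789]
force: [0.6, 0.1, 0.4]
ee_pos: [0.5066, -0.0129, 0.0776]
force: [-0.8, 0.7, 0.1]
ee_pos: [0.5067, -0.013, 0.0764]
force: [-0.5, 1.0, 1.2]
ee_pos: [0.5067, -0.013, 0.0756]
force: [-0.1, 1.1, 2.9]
ee_pos: [0.5067, -0.013, 0.0749]
force: [0.1, 1.3, 3.9]
```

```bash
python3 -m crank '{"slide":[[0,0,0.08]],"turn":[0]}' | egrep 'pos|force';python3 -m crank '{"slide":[[0,0,0.08]],"turn":[0]}' | egrep 'pos|force'; python3 -m crank '{"slide":[[0,0,0.08]],"turn":[0]}' | egrep 'pos|force';python3 -m crank '{"slide":[[0,0,0.08]],"turn":[0]}' | egrep 'pos|force'
```

```text
ee_pos: [0.5067, -0.013, 0.0743]
force: [-1.5, 0.0, 3.5]
ee_pos: [0.5067, -0.013, 0.0737]
force: [-0.9, 0.4, 2.5]
ee_pos: [0.5067, -0.013, 0.0732]
force: [-0.9, -0.6, 3.4]
ee_pos: [0.5067, -0.013, 0.0726]
force: [-0.9, 0.8, 6.6]
```

```bash
python3 -m crank '{"slide":[[0,0,0.08]],"turn":[0]}' | egrep 'pos|force';python3 -m crank '{"slide":[[0,0,0.08]],"turn":[0]}' | egrep 'pos|force'
```

```text
ee_pos: [0.5067, -0.013, 0.072]
force: [-0.9, 0.9, 4.1]
ee_pos: [0.5067, -0.013, 0.0713]
force: [-1.7, 0.3, 5.5]
```

```bash
python3 -m crank '{"slide":[[0,0,0.08]],"turn":[0]}' | egrep 'pos|force'
```

```text
ee_pos: [0.5067, -0.013, 0.0707]
force: [-2.8, 0.0, 9.5]
```

M has reached its stop (9.5 N), with forces of 3–4 N on the way. Now L.

```bash
python3 -m crank '{"slide":[[0,0,-1],[0,0,-2],[0,0,-1]],"turn":[0,0,0]}' | egrep 't:|pos|force'; python3 go.py 0.6147 0.1308 0.095 0.344
```

```text
t: 6.37
ee_pos: [0.5048, -0.0126, 0.1102]
ee_rot: [0.996, -0.094, 0.004, 0.002]
force: [0.3, -0.5, -0.0]
t 6.37 pos [ 0.5048 -0.0126  0.1102] F [ 0.26 -0.52 -0.03] w 0.002 yaw -0.188 tilt [ 0.0084 -0.0047]
 slide cm [  8.1  -16.15   1.54] turn -0.532
```

```bash
python3 -m crank '{"slide":[[1.6,-3.2,0],[1.6,-3.2,0],[1.6,-3.2,0],[1.6,-3.2,0],[1.6,-3.2,0.6],[0,0,0.3],[0,0,0],[0,0,0],[0,0,0],[0,0,0]],"turn":[0,0,0,0,0,-0.11,-0.11,-0.11,-0.11,-0.09]}' | egrep 't:|pos|force'; python3 go.py 0.6147 0.1308 0.08 0.344
python3 - <<'E'
import cv2
from cell import optics
im=optics.capture("top")[:,:,::-1]; cv2.imwrite("pics/t2f.png",im)
cv2.imwrite("pics/t2.png",cv2.resize(im[180:280,215:350],None,fx=5.9,fy=5.9,interpolation=cv2.INTER_CUBIC))
E
```

```text
t: 7.2
ee_pos: [0.6235, 0.138, 0.1086]
ee_rot: [0.984, 0.18, 0.01, 0.004]
force: [-0.3, 0.3, -0.2]
t 7.20 pos [0.6235 0.138  0.1086] F [-0.32  0.3  -0.19] w 0.003 yaw 0.362 tilt [ 0.0211 -0.0039]
 slide cm [-1.13  0.33  2.84] turn 0.018
```

View pics/t2.png

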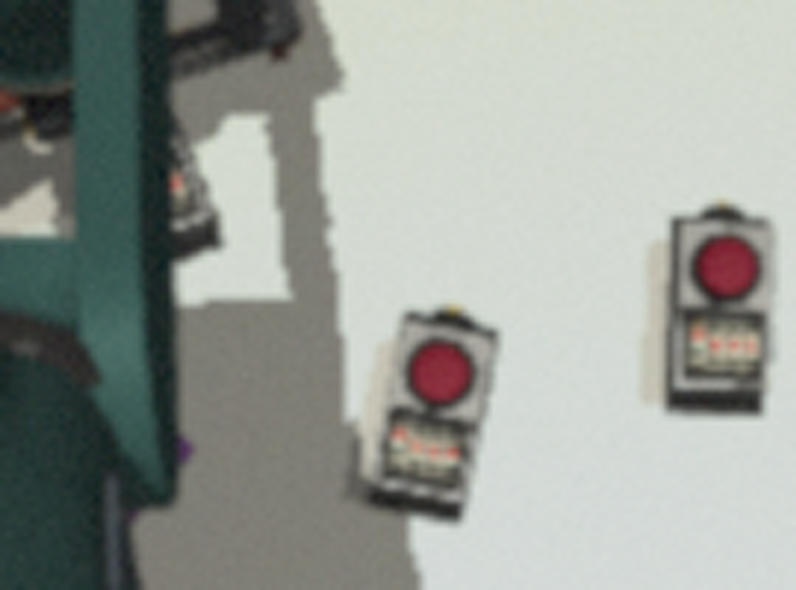

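M's leftmost mark at (400,432) has also moved up relative to the others. Both counters stay put.

```bash
python3 -m crank '{"slide":[[-1.0,0.3,1.2],[0,0,1.2],[0,0,0]],"turn":[0,0.02,0]}' | egrep 't:|pos|force'; python3 go.py 0.6147 0.1308 0.077 0.344
```

```text
t: 7.5
ee_pos: [0.6172, 0.1318, 0.0852]
ee_rot: [0.986, 0.169, 0.012, 0.004]
force: [-0.2, -0.8, -0.5]
t 7.50 pos [0.6172 0.1318 0.0852] F [-0.2  -0.77 -0.5 ] w 0.007 yaw 0.340 tilt [ 0.0248 -0.0034]
 slide cm [-0.29  0.    0.82] turn -0.004
```

```bash
python3 -m crank '{"slide":[[-0.25,0,0.35],[0,0,0.25]],"turn":[0,0]}' | egrep 'pos|force'; python3 -m crank '{"slide":[[0,0,0.1]],"turn":[0]}' | egrep 'pos|force';python3 -m crank '{"slide":[[0,0,0.08]],"turn":[0]}' | egrep 'pos|force'; python3 -m crank '{"slide":[[0,0,0.08]],"turn":[0]}' | egrep 'pos|force';python3 -m crank '{"slide":[[0,0,0.08]],"turn":[0]}' | egrep 'pos|force'
```

```text
ee_pos: [0.6152, 0.131, 0.0789]
force: [-0.4, -0.2, 0.4]
ee_pos: [0.6153, 0.1311, 0.0776]
force: [0.3, -0.7, 0.5]
ee_pos: [0.6155, 0.1311, 0.0768]
force: [0.5, -0.1, 0.5]
ee_pos: [0.6156, 0.1312, 0.0761]
force: [-0.5, -1.3, 1.4]
ee_pos: [0.6156, 0.1312, 0.0754]
force: [-0.6, -1.3, 1.2]
```

```bash
python3 -m crank '{"slide":[[0,0,0.08]],"turn":[0]}' | egrep 'pos|force';python3 -m crank '{"slide":[[0,0,0.08]],"turn":[0]}' | egrep 'pos|force'; python3 -m crank '{"slide":[[0,0,0.08]],"turn":[0]}' | egrep 'pos|force';python3 -m crank '{"slide":[[0,0,0.08]],"turn":[0]}' | egrep 'pos|force'
```

```text
ee_pos: [0.6156, 0.1312, 0.0748]
force: [-0.5, -1.2, 3.5]
ee_pos: [0.6156, 0.1312, 0.0742]
force: [-1.3, -0.2, 2.5]
ee_pos: [0.6157, 0.1312, 0.0736]
force: [-1.9, -0.6, 3.8]
ee_pos: [0.6156, 0.1312, 0.073]
force: [-1.0, -0.1, 3.0]
```

```bash
python3 -m crank '{"slide":[[0,0,0.08]],"turn":[0]}' | egrep 'pos|force';python3 -m crank '{"slide":[[0,0,0.08]],"turn":[0]}' | egrep 'pos|force'
```

```text
ee_pos: [0.6156, 0.1311, 0.0723]
force: [-1.0, 0.2, 2.9]
ee_pos: [0.6157, 0.1312, 0.0715]
force: [-0.7, -0.7, 4.2]
```

```bash
python3 -m crank '{"slide":[[0,0,0.08]],"turn":[0]}' | egrep 'pos|force'
```

```text
ee_pos: [0.6157, 0.1312, 0.0708]
force: [-3.1, -1.1, 6.8]
```

```bash
python3 -m crank '{"slide":[[0,0,0.06]],"turn":[0]}' | egrep 't:|pos|force'; python3 -c "
from cell import read_state;s=read_state();print(s['tau'],s['force'])"
```

```text
t: 8.67
ee_pos: [0.6157, 0.1312, 0.0705]
ee_rot: [0.986, 0.167, 0.012, 0.004]
force: [-2.9, -0.1, 8.7]
[-5.71718754e-02 -5.41286302e+01 -2.00099802e+01  7.68249901e-02
 -1.33888811e+00  2.86888557e-03] [-2.86125422 -0.11971472  8.71256853]
```

L's drum should have clicked too. M and L are close in force, so I'll average readings near the peak (about 1.7 mm depth) on L, then on M.

```bash
python3 -m crank '{"slide":[[0,0,-0.3],[0,0,-0.3],[0,0,0]],"turn":[0,0,0]}' | egrep 'pos|force';python3 -m crank '{"slide":[[0,0,0.03]],"turn":[0]}' | egrep 'pos|force'
```

```text
ee_pos: [0.6165, 0.1314, 0.0766]
force: [-0.2, 1.1, 0.1]
ee_pos: [0.6168, 0.1314, 0.0763]
force: [0.2, 0.0, -1.1]
```

```bash
python3 -m crank '{"slide":[[-0.08,0,0.08]],"turn":[0]}' | egrep 'pos|force'; for k in a; do python3 -m crank '{"slide":[[0,0,0.06]],"turn":[0]}' | egrep 'pos|force'; python3 -m crank '{"slide":[[0,0,0.06]],"turn":[0]}' | egrep 'pos|force';  python3 -m crank '{"slide":[[0,0,0.03]],"turn":[0]}' | egrep 'pos|force'; python3 -m crank '{"slide":[[0,0,0.03]],"turn":[0]}' | egrep 'pos|force'; python3 -m crank '{"slide":[[0,0,0.03]],"turn":[0]}' | egrep 'pos|force'; python3 -m crank '{"slide":[[0,0,0.03]],"turn":[0]}' | egrep 'pos|force'; python3 -m crank '{"slide":[[0,0,0.03]],"turn":[0]}' | egrep 'pos|force'; done
```

```text
ee_pos: [0.6166, 0.1312, 0.0756]
force: [0.0, 0.3, 0.7]
ee_pos: [0.6164, 0.1312, 0.0747]
force: [-0.9, 0.7, -0.6]
ee_pos: [0.6164, 0.1312, 0.0739]
force: [0.7, 0.0, -0.3]
ee_pos: [0.6162, 0.1311, 0.0732]
force: [-0.1, 0.0, -0.2]
ee_pos: [0.6161, 0.1311, 0.0728]
force: [0.5, -0.3, 0.2]
ee_pos: [0.616, 0.1312, 0.0723]
force: [0.0, 0.4, 0.5]
ee_pos: [0.616, 0.1312, 0.0719]
force: [0.7, 0.5, 0.6]
ee_pos: [0.616, 0.1311, 0.0715]
force: [-0.1, -0.5, 2.1]
```

Unexpected: no contact until z=0.0719. The button may come back up slowly. I'll lift off and look.

```bash
python3 -m crank '{"slide":[[0,0,-1],[0,0,-3],[0,0,-3]],"turn":[0,0,0]}' | egrep 't:|pos|force'
python3 - <<'E'
import cv2
from cell import optics,read_state
im=optics.capture("scene")[:,:,::-1]; cv2.imwrite("pics/s2f.png",im)
cv2.imwrite("pics/s2.png",cv2.resize(im[180:300,240:380],None,fx=5,fy=5,interpolation=cv2.INTER_CUBIC))
E
```

```text
t: 9.92
ee_pos: [0.6093, 0.1307, 0.1376]
ee_rot: [0.986, 0.166, 0.006, 0.003]
force: [-0.3, 0.3, 0.1]
```

View pics/s2.png

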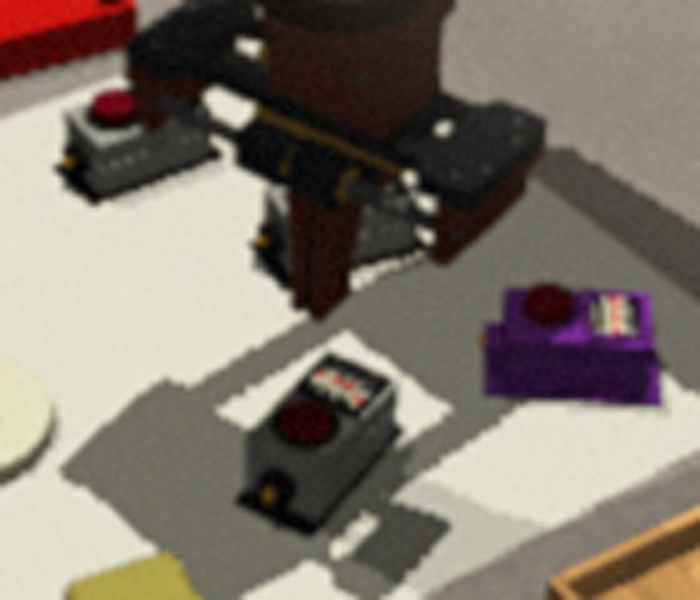

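L's drum has clicked: its leftmost mark is shifted. Its button is still slightly low and rising slowly. I'll use the wait to re-feel M slowly, then L.

```bash
python3 go.py 0.506 -0.0119 0.10 -0.19
```

```text
t 9.97 pos [0.6126 0.1312 0.1439] F [ 0.82 -0.15  2.22] w 0.004 yaw 0.335 tilt [ 0.0218 -0.0034]
 slide cm [-14.85   9.97   4.21] turn 0.525
```

```bash
python3 -m crank '{"slide":[[-3,2,0],[-3,2,0],[-3,2,0.5],[-3,2,0.5],[-1.5,1,0.5],[0,0,1],[0,0,1],[0,0,0],[0,0,0],[0,0,0]],"turn":[0,0,0,0,0,0.11,0.11,0.11,0.11,0.08]}' | egrep 't:|pos|force'; python3 go.py 0.506 -0.0119 0.08 -0.19
```

```text
t: 10.8
ee_pos: [0.5189, -0.0031, 0.1177]
ee_rot: [0.994, -0.102, 0.023, -0.001]
force: [-0.0, -1.0, 0.6]
t 10.80 pos [ 0.5189 -0.0031  0.1177] F [-0.03 -1.05  0.56] w -0.001 yaw -0.205 tilt [ 0.0456 -0.0036]
 slide cm [-1.25  1.15  3.71] turn -0.015
```

```bash
python3 -m crank '{"slide":[[0,0,0],[0,0,0],[0,0,0]],"turn":[0,0,0]}' >/dev/null; python3 go.py 0.506 -0.0119 0.08 -0.19; python3 -m crank '{"slide":[[0,0,-1],[0,0,-1],[0,0,-1]],"turn":[0,0,0]}' >/dev/null; python3 go.py 0.506 -0.0119 0.08 -0.19;python3 -m crank '{"slide":[[0,0,0],[0,0,0],[0,0,0]],"turn":[0,0,0]}' >/dev/null; python3 go.py 0.506 -0.0119 0.08 -0.19
```

```text
t 11.05 pos [ 0.5196 -0.0033  0.1193] F [-0.08 -0.14  0.07] w 0.003 yaw -0.204 tilt [ 0.048 -0.004]
 slide cm [-1.34  1.14  3.86] turn -0.014
t 11.30 pos [ 0.5169 -0.0028  0.1502] F [-0.63 -0.63  0.52] w 0.007 yaw -0.199 tilt [ 0.0446 -0.0035]
 slide cm [-1.2   1.14  6.97] turn -0.009
t 11.55 pos [ 0.5191 -0.003   0.1544] F [-0.72 -0.43 -0.95] w 0.006 yaw -0.197 tilt [ 0.0514 -0.0044]
 slide cm [-1.49  1.18  7.37] turn -0.007
```

Tool tilt is creeping up (0.05 rad), so I'll find which motions cause it and undo it.

```bash
q(){ python3 go.py 0.506 -0.0119 0.08 -0.19|head -1; }; python3 -m crank '{"slide":[[2,0,0],[2,0,0],[2,0,0],[0,0,0],[0,0,0]],"turn":[0,0,0,0,0]}' >/dev/null; q;  python3 -m crank '{"slide":[[-2,0,0],[-2,0,0],[-2,0,0],[0,0,0],[0,0,0]],"turn":[0,0,0,0,0]}' >/dev/null; q; python3 -m crank '{"slide":[[0,0,1],[0,0,1],[0,0,1],[0,0,0],[0,0,0]],"turn":[0,0,0,0,0]}' >/dev/null; q
```

```text
t 11.97 pos [ 0.5772 -0.0144  0.1562] F [-1.31 -0.41 -0.46] w 0.010 yaw -0.195 tilt [ 0.0474 -0.0038]
t 12.38 pos [ 0.5118 -0.0017  0.1509] F [1.09 0.83 0.28] w 0.005 yaw -0.194 tilt [ 0.0418 -0.003 ]
t 12.80 pos [ 0.5158 -0.0023  0.1177] F [0.42 1.32 0.76] w 0.004 yaw -0.194 tilt [ 0.0443 -0.0034]
```

```bash
q(){ python3 go.py 0.506 -0.0119 0.08 -0.19|head -1; }; python3 -m crank '{"slide":[[4,0,0],[4,0,0],[0,0,0],[-4,0,0],[-4,0,0],[0,0,0]],"turn":[0,0,0,0,0,0]}' >/dev/null; q;  python3 -m crank '{"slide":[[4,0,0],[4,0,0],[0,0,0],[-4,0,0],[-4,0,0],[0,0,0]],"turn":[0,0,0,0,0,0]}' >/dev/null; q
```

```text
t 13.30 pos [ 0.516  -0.0029  0.1135] F [-2.57  0.54 -0.63] w 0.008 yaw -0.195 tilt [ 0.0379 -0.0025]
t 13.80 pos [ 0.5136 -0.0028  0.1116] F [-1.36  0.36 -0.06] w 0.005 yaw -0.195 tilt [ 0.0334 -0.002 ]
```

Forward and back strokes reduce the tilt. It is now 0.033, which is fine. Next, the slow re-press of M.

```bash
python3 -m crank '{"slide":[[-0.8,0.9,1.5],[0,0,1.2],[0,0,0]],"turn":[0,0,0]}' >/dev/null; python3 go.py 0.506 -0.0119 0.077 -0.19
```

```text
t 14.05 pos [ 0.5029 -0.0097  0.0846] F [ 0.19 -0.6   0.02] w 0.002 yaw -0.194 tilt [ 0.0346 -0.002 ]
 slide cm [0.32 0.16 0.77] turn -0.004
```

```bash
c(){ egrep 'pos|force'|tr '\n' ' ';echo; };  python3 -m crank '{"slide":[[0.3,0.15,0.4],[0,0,0.2]],"turn":[0,0]}' |c;  python3 -m crank '{"slide":[[0,0,0.06]],"turn":[0]}'|c;  python3 -m crank '{"slide":[[0,0,0.06]],"turn":[0]}'|c;  python3 -m crank '{"slide":[[0,0,0.06]],"turn":[0]}'|c;  python3 -m crank '{"slide":[[0,0,0.05]],"turn":[0]}'|c;  python3 -m crank '{"slide":[[0,0,0.05]],"turn":[0]}'|c;  python3 -m crank '{"slide":[[0,0,0.05]],"turn":[0]}'|c;  python3 -m crank '{"slide":[[0,0,0.05]],"turn":[0]}'|c;  python3 -m crank '{"slide":[[0,0,0.05]],"turn":[0]}'|c;  python3 -m crank '{"slide":[[0,0,0.05]],"turn":[0]}'|c
```

```text
ee_pos: [0.5061, -0.0119, 0.0788] force: [0.5, 0.2, 0.6] 
ee_pos: [0.5067, -0.012, 0.0782] force: [0.5, -0.0, 0.1] 
ee_pos: [0.5075, -0.0121, 0.0779] force: [-0.8, 0.1, 0.4] 
ee_pos: [0.5082, -0.0122, 0.0775] force: [-0.7, -0.5, 0.5] 
ee_pos: [0.5087, -0.0123, 0.0772] force: [0.1, -0.7, 0.2] 
ee_pos: [0.5091, -0.0123, 0.0769] force: [0.4, 0.1, -0.3] 
ee_pos: [0.5094, -0.0123, 0.0766] force: [-1.0, -0.1, 0.9] 
ee_pos: [0.5095, -0.0123, 0.0762] force: [0.7, 0.5, -0.2] 
ee_pos: [0.5096, -0.0122, 0.0757] force: [-0.8, 0.6, 0.0] 
ee_pos: [0.5097, -0.0122, 0.0752] force: [0.7, -0.9, -0.1]
```

```bash
c(){ egrep 'pos|force'|tr '\n' ' ';echo; };  python3 -m crank '{"slide":[[-0.2,0,0.05]],"turn":[0]}' |c;  python3 -m crank '{"slide":[[0,0,0.05]],"turn":[0]}'|c;  python3 -m crank '{"slide":[[0,0,0.05]],"turn":[0]}'|c;  python3 -m crank '{"slide":[[0,0,0.05]],"turn":[0]}'|c;  python3 -m crank '{"slide":[[0,0,0.05]],"turn":[0]}'|c;  python3 -m crank '{"slide":[[0,0,0.05]],"turn":[0]}'|c
```

```text
ee_pos: [0.5081, -0.0119, 0.0747] force: [0.6, 0.2, 0.3] 
ee_pos: [0.5075, -0.0118, 0.074] force: [0.1, 0.5, 0.8] 
ee_pos: [0.5074, -0.0118, 0.0735] force: [-0.5, -1.3, 0.3] 
ee_pos: [0.5073, -0.0117, 0.0729] force: [0.4, 0.6, -0.3] 
ee_pos: [0.5073, -0.0117, 0.0724] force: [0.3, 0.1, 3.6] 
ee_pos: [0.5073, -0.0117, 0.072] force: [-1.7, 0.1, 4.3]
```

M also makes contact 3.7 mm lower than at its first press. I'll check button heights by the camera.

```bash
python3 -m crank '{"slide":[[0,0,-1],[0,0,-3],[0,0,-3],[-4,0,-3],[-4,0,-3],[-4,0,0]],"turn":[0,0,0,0,0,0]}' | egrep 't:|pos|force'
python3 - <<'E'
from h import *
s=optics.capture("scene")[:,:,::-1].copy();cv2.imwrite("pics/s3f.png",s)
t=optics.capture("top")[:,:,::-1].copy();cv2.imwrite("pics/t3f.png",t)
print("top");[print(c,a) for c,a in redblobs(t,(205,180,365,285))]
print("scene");[print(c,a) for c,a in redblobs(s,(240,180,380,290))]
cv2.imwrite("pics/s3.png",cv2.resize(s[180:300,240:380],None,fx=5,fy=5,interpolation=cv2.INTER_CUBIC))
E
```

```text
t: 15.97
ee_pos: [0.4025, 0.008, 0.1957]
ee_rot: [0.995, -0.097, 0.023, -0.0]
force: [0.7, 1.2, -0.1]
top
[235.68 200.26] [231 196  10  10  72]
[337.71 224.71] [333 220  10  10  77]
[289.18 242.65] [285 238  10  10  77]
[232.83 257.1 ] [228 253  10   9  72]
scene
[251.91 185.86] [240 180  28  16 340]
[262.36 200.33] [258 198   9   6  42]
[302.45 217.55] [298 215  10   6  47]
[349.17 239.8 ] [345 237  10   7  54]
[300.8  263.46] [296 260  11   8  69]
[371.55 286.27] [365 283  15   7  22]
```

View pics/s3.png

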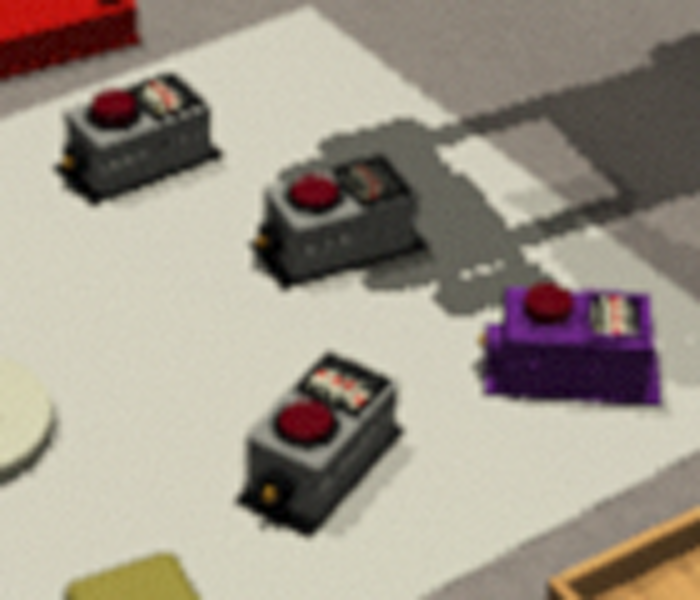

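In the scene view M's and L's buttons now rest about 1.05 and 1.4 px low (M [302,217.5], L [301,263.5]), roughly 3.5 and 4.3 mm. R's is back up.

The ordering R > M > L holds on every measure:

| Measure | R | M | L |
|---|---|---|---|
| Mean force through the stroke | ~7 N | ~3.8 N | ~2.8 N |
| Force implied at the stop | highest | middle | lowest |
| Button rest position | fully up | low | lowest |

I still want one cleaner comparison of L and M before committing, so I'll check whether the buttons are rising with time.

```bash
python3 -m crank '{"slide":[[0,0,0],[0,0,0],[0,0,0],[0,0,0],[0,0,0],[0,0,0]],"turn":[0,0,0,0,0,0]}' 1| egrep 't:|pos|force'; python3 go.py 0.5995 0.1254 0.12 0.344
python3 - <<'E'
from h import *
s=optics.capture("scene")[:,:,::-1].copy();cv2.imwrite("pics/s4f.png",s)
print("scene");[print(c,a) for c,a in redblobs(s,(240,180,380,290))]
print("s2");[print(c,a) for c,a in redblobs(cv2.imread("pics/s2f.png"),(240,180,380,290))]
E
```

```text
t: 16.57
ee_pos: [0.3949, 0.0094, 0.1927]
ee_rot: [0.995, -0.097, 0.017, -0.001]
force: [-0.0, 0.1, 0.8]
t 16.57 pos [0.3949 0.0094 0.1927] F [-0.    0.05  0.82] w 0.418 yaw -0.195 tilt [ 0.0345 -0.002 ]
 slide cm [ 17.58 -15.3    7.95] turn -0.539
scene
[251.94 185.83] [240 180  28  16 339]
[262.46 200.32] [259 198   8   6  41]
[302.45 217.55] [298 215  10   6  47]
[349.22 239.69] [345 237  10   7  54]
[300.76 263.41] [296 260  11   8  68]
[371.91 286.05] [365 283  15   7  22]
s2
[253.25 187.18] [240 180  28  16 247]
[262.34 200.45] [258 198   9   6  44]
[349.05 239.87] [345 237   9   6  39]
[371.04 286.25] [365 283  15   7  24]
```

The buttons hold steady, so it isn't a slow rise. The felt data clearly favour L as lightest. Now to grasp L.

```bash
python3 -m crank '{"slide":[[2.5,-2.2,0.6],[2.5,-2.2,0.6],[2.5,-2.2,0.6],[2.5,-2.2,0.6],[2.5,-2.2,0.6],[2.5,-2.2,0.6],[0,0,0],[0,0,0],[0,0,0],[0,0,0],[0,0,0]],"turn":[0,0,0,0,0,0,-0.11,-0.11,-0.11,-0.11,-0.09]}' 1| egrep 't:|pos|force';  python3 go.py 0.5995 0.1254 0.10 0.344
```

```text
t: 17.53
ee_pos: [0.5808, 0.1159, 0.1534]
ee_rot: [0.984, 0.176, 0.014, 0.004]
force: [-0.8, -0.0, 0.6]
t 17.53 pos [0.5808 0.1159 0.1534] F [-0.82 -0.04  0.64] w 1.002 yaw 0.355 tilt [ 0.0292 -0.0025]
 slide cm [ 1.94 -0.31  5.39] turn 0.011
```

```bash
python3 -m crank '{"slide":[[4,0,0],[4,0,0],[0,0,0],[-4,0,0],[-3,0,0],[0,0,0],[4,0,0],[4,0,0],[0,0,0],[-4,0,0],[-4,0,0],[0,0,0]],"turn":[0,0,0,0,0,0,0,0,0,0,0,0]}' | egrep 't:|pos|force';  python3 go.py 0.5995 0.1254 0.08 0.344
```

```text
t: 18.53
ee_pos: [0.5849, 0.1194, 0.1394]
ee_rot: [0.984, 0.18, 0.002, 0.003]
force: [-1.4, 0.1, -0.4]
t 18.53 pos [0.5849 0.1194 0.1394] F [-1.44  0.14 -0.39] w 1.000 yaw 0.361 tilt [ 0.0051 -0.0048]
 slide cm [ 1.56 -0.09  5.95] turn 0.017
```

Tilt is down to 0.005. Descending now.

```bash
python3 -m crank '{"slide":[[1.4,-0.1,1.5],[0,0,2],[0,0,1.5],[0,0,0]],"turn":[0,0.017,0,0]}' | egrep 't:|pos|force';  python3 go.py 0.5995 0.1254 0.035 0.344
```

```text
t: 18.87
ee_pos: [0.5973, 0.1243, 0.0883]
ee_rot: [0.985, 0.17, 0.002, 0.003]
force: [0.1, -0.7, -1.0]
t 18.87 pos [0.5973 0.1243 0.0883] F [ 0.11 -0.7  -0.97] w 1.000 yaw 0.342 tilt [ 0.0056 -0.0048]
 slide cm [ 0.23 -0.06  5.33] turn -0.002
```

```bash
python3 -m crank '{"slide":[[0.2,-0.05,1.5],[0,0,1.5],[0,0,1.3],[0,0,0.7],[0,0,0]],"turn":[0,0,0,0,0]}' | egrep 't:|pos|force';  python3 go.py 0.5995 0.1254 0.035 0.344
```

```text
t: 19.28
ee_pos: [0.6021, 0.1255, 0.038]
ee_rot: [0.985, 0.17, 0.003, 0.003]
force: [0.3, 0.4, -0.1]
t 19.28 pos [0.6021 0.1255 0.038 ] F [ 0.31  0.36 -0.1 ] w 1.001 yaw 0.342 tilt [ 0.0076 -0.0045]
 slide cm [-0.25 -0.08  0.3 ] turn -0.002
```

```bash
python3 -m crank '{"slide":[[-0.3,-0.08,0.3],[0,0,0.1]],"turn":[0,0]}' | egrep 't:|pos|force'; python3 -m crank '{"slide":[[0,0,0],[0,0,0],[0,0,0],[0,0,0],[0,0,0],[0,0,0],[0,0,0]],"turn":[0,0,0,0,0,0,0]}' 0 | egrep 't:|pos|force|width';  python3 go.py 0.5995 0.1254 0.035 0.344
```

```text
t: 19.45
ee_pos: [0.5998, 0.1253, 0.0347]
ee_rot: [0.985, 0.17, 0.004, 0.003]
force: [-0.6, -1.2, 0.4]
t: 20.03
ee_pos: [0.6017, 0.1255, 0.038]
ee_rot: [0.985, 0.17, 0.006, 0.003]
force: [0.8, -0.6, 0.9]
width: 0.51
t 20.03 pos [0.6017 0.1255 0.038 ] F [ 0.81 -0.58  0.93] w 0.510 yaw 0.342 tilt [ 0.0136 -0.0039]
 slide cm [-0.22 -0.07  0.29] turn -0.002
```

```bash
python3 -m crank '{"slide":[[0,0,0.1],[0,0,0.1],[0,0,0]],"turn":[0,0,0]}' 0 | egrep 't:|pos|force|width';  python3 go.py 0.496 0.350 0.12 0
```

```text
t: 20.28
ee_pos: [0.6017, 0.1254, 0.0381]
ee_rot: [0.985, 0.17, 0.006, 0.003]
force: [0.7, 0.2, -4.2]
width: 0.482
t 20.28 pos [0.6017 0.1254 0.0381] F [ 0.68  0.2  -4.17] w 0.482 yaw 0.343 tilt [ 0.0139 -0.0042]
 slide cm [ -2.32 -24.63  -8.43] turn 0.343
```

Gripped: width 0.482 × 88 ≈ 42.4 mm, which is the case width. Lifting and carrying to the wooden tray.

```bash
python3 -m crank '{"slide":[[0,0,-0.7],[0,0,-1.5],[0,0,-2],[0,0,-2],[0,0,-1.5],[0,0,-0.5]],"turn":[0,0,0,0,0,0]}' | egrep 't:|pos|force|width';  python3 go.py 0.496 0.350 0.12 0.3;  python3 - <<'E'
from h import *
s=optics.capture("scene")[:,:,::-1].copy();cv2.imwrite("pics/s5.png",s[100:400,150:550])
E
```

```text
t: 20.78
ee_pos: [0.5957, 0.1253, 0.1194]
ee_rot: [0.985, 0.17, 0.0, 0.003]
force: [-0.4, -0.1, -3.6]
width: 0.483
t 20.78 pos [0.5957 0.1253 0.1194] F [-0.42 -0.12 -3.57] w 0.483 yaw 0.342 tilt [ 0.0015 -0.0053]
 slide cm [ -1.85 -24.51  -0.2 ] turn 0.042
```

View pics/s5.png

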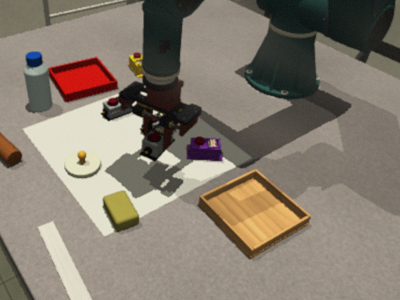

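The counter is held upright in the gripper at (153,143) and everything else is in place. Carrying on to the tray.

```bash
python3 -m crank '{"slide":[[-0.1,-1.5,0],[-0.2,-3,0],[-0.25,-3.2,0],[-0.25,-3.2,0],[-0.25,-3.2,0],[-0.25,-3.2,0],[-0.2,-2.5,0],[-0.15,-1.5,0],[0,-0.5,0],[0,0,0]],"turn":[0,0,0,0,0,0,0,0,0,0]}' | egrep 't:|pos|force|width';  python3 go.py 0.496 0.350 0.12 0.3
```

```text
t: 21.67
ee_pos: [0.4953, 0.3347, 0.1079]
ee_rot: [0.986, 0.168, -0.006, 0.004]
force: [1.0, 0.0, -3.7]
width: 0.48
t 21.67 pos [0.4953 0.3347 0.1079] F [ 1.03  0.05 -3.67] w 0.480 yaw 0.338 tilt [-0.011  -0.0095]
 slide cm [ 0.56 -1.42 -1.23] turn 0.038
```

```bash
python3 -m crank '{"slide":[[0.5,-1.4,1],[0,0,1.5],[0,0,1.5],[0,0,1],[0,0,0.4],[0,0,0]],"turn":[0,0,0,0,0,0]}' | egrep 't:|pos|force|width';  python3 go.py 0.496 0.350 0.044 0.3
```

```text
t: 22.17
ee_pos: [0.4958, 0.3484, 0.0476]
ee_rot: [0.986, 0.167, -0.007, 0.004]
force: [-0.4, 0.1, -2.6]
width: 0.481
t 22.17 pos [0.4958 0.3484 0.0476] F [-0.4   0.05 -2.58] w 0.481 yaw 0.335 tilt [-0.0124 -0.011 ]
 slide cm [ 0.08 -0.15  0.36] turn 0.035
```

```bash
c(){ egrep 'pos|force'|tr '\n' ' ';echo; };  python3 -m crank '{"slide":[[0,0,0.12]],"turn":[0]}' |c; python3 -m crank '{"slide":[[0,0,0.12]],"turn":[0]}' |c; python3 -m crank '{"slide":[[0,0,0.12]],"turn":[0]}' |c; python3 -m crank '{"slide":[[0,0,0.1]],"turn":[0]}' |c
```

```text
ee_pos: [0.496, 0.348, 0.0461] force: [0.1, -0.8, -3.3] 
ee_pos: [0.4963, 0.3476, 0.0449] force: [-1.5, -0.2, 1.6] 
ee_pos: [0.4961, 0.3477, 0.0444] force: [-5.8, 1.7, 9.0] 
ee_pos: [0.4962, 0.3479, 0.0446] force: [-2.6, -0.2, 4.1]
```

Contact with the floor at TCP 0.0444, as expected. Releasing.

```bash
python3 -m crank '{"slide":[[0,0,0],[0,0,0],[0,0,0],[0,0,0]],"turn":[0,0,0,0]}' 0.75| egrep 't:|pos|force|width'; python3 -m crank '{"slide":[[0,0,-0.5],[0,0,-1.5],[0,0,-3],[0,0,-3],[0,0,-3],[0,0,0]],"turn":[0,0,0,0,0,0]}' 0.9| egrep 't:|pos|force|width';  python3 go.py 0.5395 -0.1363 0.13 -0.02
python3 - <<'E'
from h import *
s=optics.capture("scene")[:,:,::-1].copy();cv2.imwrite("pics/s6.png",cv2.resize(s[230:370,320:480],None,fx=4,fy=4))
E
```

```text
t: 22.83
ee_pos: [0.4992, 0.3491, 0.048]
ee_rot: [0.986, 0.165, -0.004, 0.003]
force: [0.1, -0.8, -0.1]
width: 0.735
t: 23.33
ee_pos: [0.4999, 0.3495, 0.1625]
ee_rot: [0.986, 0.165, -0.005, 0.003]
force: [0.2, 0.3, 0.7]
width: 0.903
t 23.33 pos [0.4999 0.3495 0.1625] F [0.21 0.34 0.68] w 0.903 yaw 0.332 tilt [-0.0081 -0.0083]
 slide cm [-12.05  47.2    3.62] turn 0.352
```

View pics/s6.png

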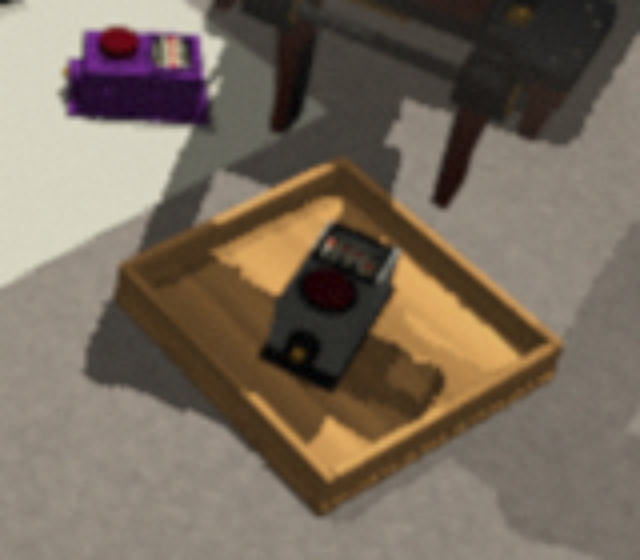

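Counter L stands flat in the middle of the wooden tray. Next is R (stiffest).

```bash
python3 -m crank '{"slide":[[-0.5,2,0],[-1,3.8,0],[-1,3.9,0],[-1,3.9,0],[-1,3.9,0],[-1,3.9,0],[-1,3.9,0],[-1,3.9,0],[-1,3.9,0],[-1,3.9,0],[-1,3.9,0],[-0.5,2,0]],"turn":[0,0,0,0,0,0,0,0,0,0,0,0]}' 1| egrep 't:|pos|force|width';  python3 go.py 0.5395 -0.1363 0.13 -0.02
```

```text
t: 24.38
ee_pos: [0.5317, -0.1035, 0.155]
ee_rot: [0.985, 0.171, -0.009, 0.001]
force: [0.1, 1.1, 0.6]
width: 1.001
t 24.38 pos [ 0.5317 -0.1035  0.155 ] F [0.09 1.07 0.57] w 1.001 yaw 0.343 tilt [-0.0168 -0.0058]
 slide cm [-0.33  3.35  2.51] turn 0.363
```

```bash
python3 -m crank '{"slide":[[0,2,0.5],[0,1,0.5],[0,0,0.5],[0,0,0],[0,0,0]],"turn":[0,0.11,0.11,0.11,0]}' 1| egrep 't:|pos|force|width';  python3 go.py 0.5395 -0.1363 0.10 -0.02
```

```text
t: 24.8
ee_pos: [0.5393, -0.141, 0.1346]
ee_rot: [1.0, -0.005, -0.011, 0.003]
force: [0.0, -0.2, 0.4]
width: 1.001
t 24.80 pos [ 0.5393 -0.141   0.1346] F [ 0.02 -0.22  0.42] w 1.001 yaw -0.011 tilt [-0.022  -0.0054]
 slide cm [ 0.09 -0.49  3.46] turn 0.009
```

```bash
python3 -m crank '{"slide":[[0,-0.45,1.5],[0,0,2],[0,0,2],[0,0,1.5],[0,0,0.8],[0,0,0]],"turn":[0,0,0,0,0,0]}' 1| egrep 't:|pos|force|width';  python3 go.py 0.5395 -0.1363 0.036 -0.02
```

```text
t: 25.3
ee_pos: [0.5359, -0.1357, 0.0514]
ee_rot: [1.0, 0.005, -0.012, 0.002]
force: [-0.1, -0.4, -0.7]
width: 0.999
t 25.30 pos [ 0.5359 -0.1357  0.0514] F [-0.12 -0.43 -0.7 ] w 0.999 yaw 0.010 tilt [-0.0244 -0.0044]
 slide cm [0.4  0.06 1.54] turn 0.03
```

```bash
python3 -m crank '{"slide":[[0.4,0.05,0.8],[0,0,0.7],[0,0,0]],"turn":[0.02,0,0]}' 1| egrep 't:|pos|force|width';  python3 go.py 0.5395 -0.1363 0.035 -0.02
```

```text
t: 25.55
ee_pos: [0.5401, -0.1359, 0.0357]
ee_rot: [1.0, -0.004, -0.012, 0.002]
force: [0.0, 0.7, 0.1]
width: 0.999
t 25.55 pos [ 0.5401 -0.1359  0.0357] F [0.01 0.66 0.11] w 0.999 yaw -0.009 tilt [-0.0242 -0.0045]
 slide cm [-0.05  0.04  0.07] turn 0.011
```

```bash
python3 -m crank '{"slide":[[0,0,0],[0,0,0],[0,0,0],[0,0,0],[0,0,0],[0,0,0],[0,0,0],[0,0,0],[0,0,0],[0,0,0]],"turn":[0,0,0,0,0,0,0,0,0,0]}' 0 | egrep 't:|pos|force|width';  python3 go.py 0.5395 -0.1363 0.035 -0.02
```

```text
t: 26.38
ee_pos: [0.5422, -0.1367, 0.0381]
ee_rot: [1.0, -0.004, -0.01, 0.003]
force: [-0.2, -0.7, -0.7]
width: 0.477
t 26.38 pos [ 0.5422 -0.1367  0.0381] F [-0.19 -0.69 -0.67] w 0.477 yaw -0.007 tilt [-0.0194 -0.0063]
 slide cm [-0.26 -0.04  0.31] turn 0.013
```

Gripped (42 mm). Lifting.

```bash
python3 -m crank '{"slide":[[0,0,-0.7],[0,0,-1.5],[0,0,-2],[0,0,-2],[0,0,-1.5],[0,0,-0.5]],"turn":[0,0,0,0,0,0]}' | egrep 't:|pos|force|width';  python3 go.py 0.5436 -0.338 0.12 0
```

```text
t: 26.88
ee_pos: [0.5399, -0.1346, 0.1213]
ee_rot: [1.0, -0.004, -0.015, 0.001]
force: [0.8, 0.1, -3.3]
width: 0.479
t 26.88 pos [ 0.5399 -0.1346  0.1213] F [ 0.83  0.07 -3.31] w 0.479 yaw -0.007 tilt [-0.0293 -0.0025]
 slide cm [ 0.52 20.33  0.17] turn -0.007
```

```bash
python3 -m crank '{"slide":[[0,1.5,0],[0.05,2.8,0],[0.05,3,0],[0.05,3,0],[0.05,3,0],[0.05,2.8,0],[0,1.8,0],[0,0.8,0],[0,0,0]],"turn":[0,0,0,0,0,0,0,0,0]}' | egrep 't:|pos|force|width';  python3 go.py 0.5436 -0.338 0.06 0
```

```text
t: 27.63
ee_pos: [0.5371, -0.3334, 0.1176]
ee_rot: [1.0, -0.002, -0.017, 0.001]
force: [-0.0, 0.4, -2.5]
width: 0.479
t 27.63 pos [ 0.5371 -0.3334  0.1176] F [-0.01  0.42 -2.5 ] w 0.479 yaw -0.004 tilt [-0.0338 -0.0014]
 slide cm [0.85 0.45 5.73] turn -0.004
```

```bash
python3 -m crank '{"slide":[[0.8,0.4,1.2],[0,0,2],[0,0,1.8],[0,0,1],[0,0,0.4],[0,0,0]],"turn":[0,0,0,0,0,0]}' | egrep 't:|pos|force|width';  python3 go.py 0.5436 -0.338 0.044 0
```

```text
t: 28.13
ee_pos: [0.5408, -0.3334, 0.0488]
ee_rot: [1.0, -0.002, -0.019, -0.002]
force: [-0.6, -0.0, -2.5]
width: 0.48
t 28.13 pos [ 0.5408 -0.3334  0.0488] F [-0.64 -0.02 -2.48] w 0.480 yaw -0.004 tilt [-0.0377  0.0034]
 slide cm [0.3  0.46 0.47] turn -0.004
```

```bash
c(){ egrep 'pos|force'|tr '\n' ' ';echo; };  python3 -m crank '{"slide":[[0.1,0.1,0.15]],"turn":[0]}' |c; python3 -m crank '{"slide":[[0,0,0.12]],"turn":[0]}' |c; python3 -m crank '{"slide":[[0,0,0.12]],"turn":[0]}' |c; python3 -m crank '{"slide":[[0,0,0.1]],"turn":[0]}' |c
```

```text
ee_pos: [0.5415, -0.3335, 0.0473] force: [-0.5, 0.2, -2.2] 
ee_pos: [0.5418, -0.3333, 0.0465] force: [-0.4, -0.2, -2.5] 
ee_pos: [0.5422, -0.3333, 0.0459] force: [0.1, 0.4, -1.9] 
ee_pos: [0.5427, -0.3335, 0.0455] force: [-0.5, 0.3, -2.7]
```

```bash
c(){ egrep 'pos|force'|tr '\n' ' ';echo; };  python3 -m crank '{"slide":[[0,0,0.12]],"turn":[0]}' |c; python3 -m crank '{"slide":[[0,0,0.12]],"turn":[0]}' |c; python3 -m crank '{"slide":[[0,0,0.12]],"turn":[0]}' |c
```

```text
ee_pos: [0.5431, -0.3338, 0.0449] force: [0.5, -0.8, -2.0] 
ee_pos: [0.5431, -0.3339, 0.0445] force: [-4.7, 2.0, 8.6] 
ee_pos: [0.543, -0.3339, 0.0444] force: [-3.6, 2.6, 8.0]
```

On the floor. Release, retreat and look from both cameras.

```bash
python3 -m crank '{"slide":[[0,0,0],[0,0,0],[0,0,0],[0,0,0],[0,0,0]],"turn":[0,0,0,0,0]}' 0.78| egrep 't:|pos|force|width'; python3 -m crank '{"slide":[[0,0,-0.5],[0,0,-1.5],[0,0,-3],[0,0,-3],[0,0,-3],[0,0,-3],[-3,0,-2],[-3,0,0],[-3,0,0],[-3,0,0],[0,0,0],[0,0,0]],"turn":[0,0,0,0,0,0,0,0,0,0,0,0]}' | egrep 't:|pos|force|width'
python3 - <<'E'
from h import *
s=optics.capture("scene")[:,:,::-1].copy();cv2.imwrite("pics/s7.png",s)
t=optics.capture("top")[:,:,::-1].copy();cv2.imwrite("pics/t7.png",t)
cv2.imwrite("pics/s7c.png",cv2.resize(s[145:285,190:350],None,fx=5,fy=5,interpolation=cv2.INTER_CUBIC)[:600])
E
```

```text
t: 29.13
ee_pos: [0.5448, -0.3355, 0.0468]
ee_rot: [1.0, -0.001, -0.015, 0.001]
force: [-0.0, -0.3, -1.1]
width: 0.772
t: 30.13
ee_pos: [0.4274, -0.3353, 0.2219]
ee_rot: [1.0, -0.0, -0.014, 0.003]
force: [-0.6, -0.1, 0.1]
width: 0.781
```

View pics/s7c.png

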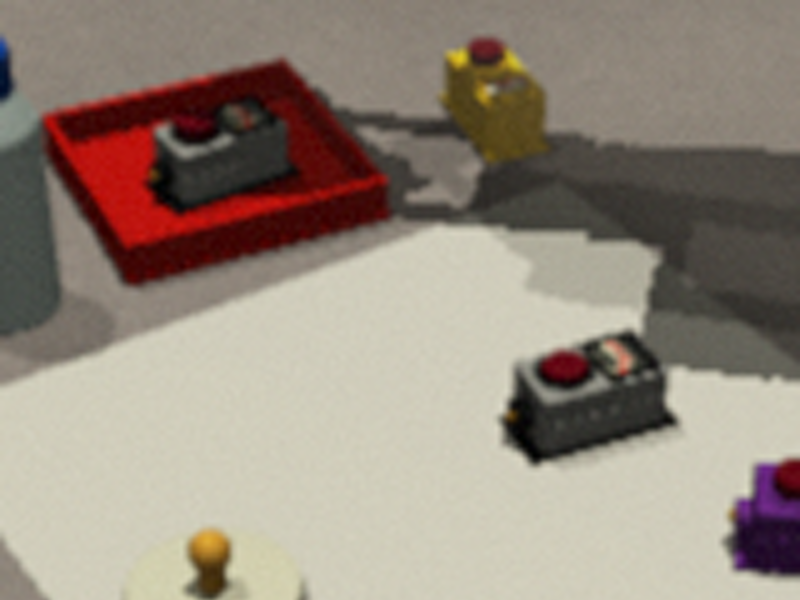

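View pics/t7.png

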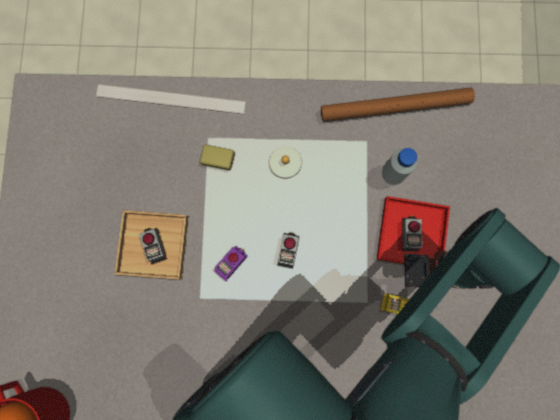

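Both placements look flat. Last, checks on positions, drums and button heights.

Run:
```python
from h import *
t=cv2.imread("pics/t7.png");s=cv2.imread("pics/s7.png")
tb=redblobs(t,(130,220,310,275)); sb=redblobs(s,(280,205,440,345))
[print("t",c,a) for c,a in tb];[print("s",c,a) for c,a in sb]
print(redblobs(s,(220,160,245,180)))
cs=[t[222:270,135:170],t[228:275,272:307],t[212:259,396:431]]
cv2.imwrite("pics/t7c.png",np.hstack([cv2.resize(c,(260,340),interpolation=cv2.INTER_CUBIC) for c in cs]))
```

```text
t [157.38 243.56] [ 130  220   53   54 1384]
t [135.83 229.57] [130 227  13   6  54]
t [147.71 238.32] [143 234  10  10  77]
t [289.18 242.65] [285 238  10  10  77]
t [232.83 257.1 ] [228 253  10   9  72]
s [302.5  217.61] [298 215  10   6  46]
s [349.25 239.82] [345 237  10   7  55]
s [395.13 309.03] [ 350  269   90   76 1250]
s [401.58 301.23] [396 297  12  10  90]
[(array([229.88, 164.99]), array([220, 160,  25,  20, 208], dtype=int32))]
```

View pics/t7c.png

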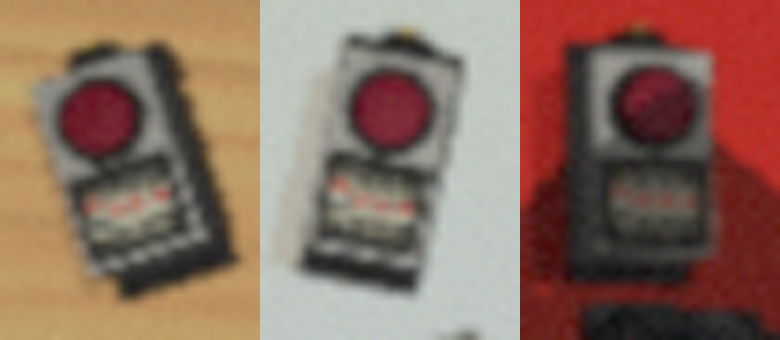

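Run:
```python
from h import *
print("L button",tri((147.71,238.32),(401.58,301.23)),"M",tri((289.18,242.65),(302.5,217.61)))
B=back("top",(147.71,238.32),.053);print("L origin ~",B-[.016*np.cos(.335),.016*np.sin(.335),.047])
def prof(f,x0,x1,y0,y1):
    im=cv2.imread(f).astype(float); r=np.clip(im[y0:y1,x0:x1,2]-.5*(im[y0:y1,x0:x1,1]+im[y0:y1,x0:x1,0])-8,0,None)
    ys=np.arange(y0,y1)[:,None]; return [(x0+i,round(float((r[:,i]*ys[:,0]).sum()/max(r[:,i].sum(),1e-6)),1)) for i in range(x1-x0)]
for n,b in(("R",(331,345,233,246)),("M",(280,296,251,262))):
    for f in("pics/top0.png","pics/t2f.png"): print(n,f,prof(f,*b))
```

```text
L button [0.5087008  0.35280845 0.05191967] M [ 0.50646967 -0.01190887  0.04694926]
L origin ~ [0.49330942 0.3474193  0.006     ]
R pics/top0.png [(331, 238.3), (332, 237.5), (333, 237.3), (334, 237.5), (335, 238.0), (336, 238.0), (337, 238.0), (338, 238.1), (339, 238.0), (340, 237.9), (341, 238.1), (342, 238.0), (343, 238.0), (344, 0.0)]
R pics/t2f.png [(331, 236.3), (332, 236.1), (333, 236.1), (334, 236.5), (335, 237.9), (336, 238.1), (337, 238.2), (338, 238.1), (339, 238.0), (340, 238.1), (341, 238.2), (342, 238.1), (343, 238.3), (344, 0.0)]
M pics/top0.png [(280, 0.0), (281, 254.9), (282, 254.7), (283, 254.6), (284, 255.1), (285, 255.2), (286, 255.2), (287, 255.8), (288, 256.0), (289, 256.1), (290, 256.2), (291, 256.2), (292, 256.2), (293, 256.0), (294, 0.0), (295, 0.0)]
M pics/t2f.png [(280, 0.0), (281, 253.2), (282, 253.2), (283, 253.4), (284, 254.6), (285, 255.1), (286, 255.4), (287, 255.8), (288, 256.1), (289, 256.2), (290, 256.1), (291, 256.2), (292, 256.2), (293, 256.5), (294, 0.0), (295, 0.0)]
```

Everything is consistent: M unmoved, L's origin at about (−3, −3) mm from the tray centre, R in the middle of the bin, and the gripper clear. Handing in.

```bash
python3 -c "
from cell import hand_in,read_state
print(hand_in(), read_state()['t'])"
```

```text
the job is handed in; nothing more can be done
the job is handed in; nothing more can be done
```

I pressed all three counters through their clicks, put the lightest in the wooden tray and the stiffest in the red bin, then handed in at about 30 s. The choice between lightest and middling is the least certain part. No verdict was reported.

**Presses:** Each button went down to its rubber stop. The highest wrist force read between steps was about 13 N, against the 20 N limit. The pictures show all three units drums advanced: I measured the red mark moving about 1.5 px on the right and middle counters, and judged the left one by eye.

**Which is which:** The mean force through the stroke was about 7 N on the right counter, 3.8 N on the middle one and 2.8 N on the left one. I took them as stiffest, middling and lightest. The right one stood well apart. The other two were only 1 N apart with about ±0.7 N of noise in each reading, though the forces at the stop and the button rest heights gave the same order.

**Placings:** The left counter stands flat about 3 mm from the tray's middle, and the right one stands flat near the bin's middle. The middle counter's button is at the same pixel in the top view as at the start. The disc, soap, bottle and the purple and yellow look-alikes looked undisturbed in the last pictures, and the gripper was clear of everything.

**What disagreed:**
- **Buttons:** The left and middle buttons did not come fully back up as described; they rest roughly 4 to 5 mm down. Because of that, a second careful feel of those two gave no cleaner comparison.
- **Tool tilt:** It drifted up to 0.05 rad during the moves. I worked it back down, and it was at most 0.04 rad when placing.

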